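Change the gas bottle on an interlocked flush bank

TASK

The gas bottle feeding the flush bank, the one whose inlet lever now stands open, has run empty: shut the delivery, shut the empty bottle's inlet, open the inlet of the other fitted bottle, set the tub of biscuits upright in the middle of the sprung rest in front of the nozzle, and open the delivery again so that the tub is flushed. The bank is interlocked, so a lever that stops short is blocked by another lever or by the empty rest: clear the cause and never force it. Throw every lever fully home, and leave the stamp, the spice jar and the pen undisturbed.

Things in the scene. Friction and masses are not known exactly. Their poses are not given: they have to be found in the camera images.
- bank: Fixed bench gas-flush bank, turned up to 0.22 rad. Origin on the table under the row of lever pivots, +x to its rear, +y to its left. Base x -106 to 207, y -125 to 125 mm, with a wing for the rest at y 125 to 236, x -105 to 75 mm. Four valve blocks, 60 mm high and 54 wide, x -30 to 40 mm, along y: delivery at y = 90 mm, inlets at 30, -30, -90 mm in varying order.
- cover (a point): Middle of the bank's clear front cover, 55 mm above the table, over the locking gear. It works so: while the delivery lever is off its shut end, no inlet lever moves; only one inlet can be open at a time; the delivery does not open while an inlet is midway or the sprung rest is up. A blocked lever stops hard within 0.2 rad of where it stood.
- lever_d_knob (a point): Centre of the delivery lever's black T-handle, a bar 20 mm thick and 36 mm long lying along bank y, at bank y = 90 mm; the only T-handle. Swings along bank x about a pivot at bank x = 0, 55 mm above the table: knob at x = -37 mm shut, +37 mm open, 142 mm above the table at both ends and 150 mm midway. Steel rod 10 mm thick, 95 mm from pivot to knob, rubber boot up to 79 mm.
- lever_a_knob (a point): Centre of the black ball knob (26 mm) of inlet lever A, that of the empty bottle, open at the start. Swings along bank x about a pivot at bank x = 0, 55 mm above the table: knob at x = -37 mm shut, +37 mm open, 142 mm above the table at both ends and 150 mm midway. Steel rod 10 mm thick, 95 mm from pivot to knob, rubber boot up to 79 mm.
- lever_b_knob (a point): Centre of the black ball knob (26 mm) of inlet lever B, that of the full bottle, shut at the start. Swings along bank x about a pivot at bank x = 0, 55 mm above the table: knob at x = -37 mm shut, +37 mm open, 142 mm above the table at both ends and 150 mm midway. Steel rod 10 mm thick, 95 mm from pivot to knob, rubber boot up to 79 mm.
- lever_c_knob (a point): Centre of the black ball knob (26 mm) of inlet lever C, shut. No bottle is fitted behind it (a blank plug instead), and it is pinned between two steel plates, 102 mm high, with a small brass padlock: it cannot move and is not needed. Otherwise like A and B.
- lever_d (a joint): Hinge of the delivery lever (T-handle). 0 rad = shut, knob leaning to the bank's front (-x); 0.80 rad = fully open, knob leaning to its rear (+x). Hard stops at both ends; stays where it is left (2 to 3 N at the knob moves it). At the start anywhere from 0.62 to 0.80.
- lever_a (a joint): Hinge of inlet lever A (empty bottle). 0 rad = shut, knob leaning to the bank's front (-x); 0.80 rad = fully open, knob leaning to its rear (+x). Hard stops at both ends; stays where it is left (2 to 3 N at the knob moves it). Open at the start.
- lever_b (a joint): Hinge of inlet lever B (full bottle). 0 rad = shut, knob leaning to the bank's front (-x); 0.80 rad = fully open, knob leaning to its rear (+x). Hard stops at both ends; stays where it is left (2 to 3 N at the knob moves it). Shut at the start.
- inlet_a: Inlet valve A with the empty bottle: white, 50 mm thick, lying behind the valve at x 48 to 226 mm, top at 70 mm. Axes as the bank's; origin on the table under its lever pivot.
- inlet_b: Inlet valve B with the full bottle, of the same look and axes as inlet A.
- gauge (a point): Middle of the dial gauge on the regulator behind the delivery valve (bank x 90 to 135, y 65 to 115 mm, up to 105 mm high).
- nozzle (a point): Tip of the fixed nozzle that blows at the tub on the rest, at bank x = 31, y = 190 mm. Its 9 mm pipe goes back from there and down at bank x = 85 to 95 mm; highest point 140 mm above the table. Nothing is above the rest.
- rest_top (a point): Centre of the top face of the sprung rest, a round steel plate: flat 67 mm wide inside a rim 2.5 mm high, 72 mm over the rim, at bank x = -55, y = 190 mm. The face is 40 mm above the table when up, 30 mm when sunk.
- rest (a joint): Sinking of the rest: 0 = up (empty), 0.010 m = fully down. The tub's weight alone sinks it fully (about 1 N is needed). At the start the open delivery lever holds it down; it springs up when the delivery is shut, and must be down, with the tub on it, for the delivery to open.
- tub: Open light-grey round tub filled with biscuits, 80 mm high, 54 mm across the foot, 59 mm across the top, 0.15 to 0.24 kg. Origin at the centre of its underside, z along its axis. Stands on the table right of the bank, near stamp and jar. Grasp it across its outside from above.
- date_stamp: Bystander: self-standing stamp, foot 24 x 42 mm, 64 mm high, origin at the centre of its underside; stands 70 to 86 mm from the tub, centre to centre, to its right.
- spice_jar: Bystander: round spice jar, 45 mm across, 106 mm high, origin at the centre of its underside; right of the bottles, behind the tub.
- pen: Bystander: marker pen, 135 mm long and 17 mm thick, lying in front of the bank; origin at its middle on the underside.

How it is judged:
By the outcome, as a careful person would: the job done as asked, in the order asked, and still so for the second after the job is handed in, with the robot touching nothing.
It also fails if it takes over 62 s, if anything falls off the work surface, if the arm or the gripper's body presses on something with over 40 N, if the wrist force passes 120 N, or if a joint passes its speed limit or range.

ROBOT

A 6-joint arm with a two-finger parallel gripper is mounted at the origin on a cart in front of the work surface, level with it; the furniture and walls round the work are solid. World frame = base frame: x ahead of the robot, y to its left, z up, the work surface at z = 0. Lengths are in m, angles in rad, forces in N, time in s.
With the tool pointing down it reaches from about 0.325 to 0.775 m from the base axis. Payload 5.5 kg.
Tool frame: the origin (TCP) lies midway between the tips of the shut fingers; the grasp point (between the pads) lies 19 mm behind it; z points along the fingers, y is the line along which they close (so a half turn about z gives the same grasp; the last joint's range is limited). The gripper opens to 85 mm and grips with 20 to 120 N. Pads are 22 mm wide; open, the fingers measure 114 mm over their backs; the gripper's body (76 mm by 85 mm) begins 54 mm behind the grasp point. The pads swing forward as they close: fully open they stand 13 mm farther back than shut.
Start: joints at [-1.327, 0.091, 1.231, -0, 1.82, -0.057], TCP at [0.178, -0.573, 0.2] pointing down, gripper open.
Joint ranges: [-2.87, 2.87], [-0.86, 2.18], [0.17, 2.46], [-1.51, 4.65], [0.06, 2.69], [-2.65, 2.65]. Speed limits (rad/s): [2.57, 2.57, 3.01, 3.14, 3.14, 3.14].

INTERFACE

Orientations are given as a rotation vector (axis times angle).
In Python, from station import robot, cams gives the robot as it stands. The module is installed in compiled form; this text tells all that it offers.
- The arm moves only by the tool drive_tool, never from a script. Its argument "steps" is a list of rows, each a list of 2 entries, a list of its own where there are three numbers: the shift along the world's x, y, z in m, then the turn, a rotation vector about the world's x, y, z in degrees. In form: [[[tx, ty, tz], [wx, wy, wz]], ...]. A call has 1 to 8 rows; each row shifts and turns the commanded pose from where the row before left it; what a row does not reach is not made up. A row lasts 1/12 s, in which the tool goes at most 41.7 mm and 7.16 degrees, less where a joint would pass 70% of its speed; a pose out of reach is approached as far as the arm can. A call with a gripper value outside its range is refused whole. "claw" is the gripper's target within -1 to 1 (shut at 1, half-way at 0, fully open at -1), set as the call begins (left out, the last holds). The fingers move at their own pace and stop on an object; "grip_force" is the grip in N (left out, the last holds). Time passes only in rows, so rows that do not move let the fingers close. It gives the time, the measured TCP pose, the force, the opening and the grip force at its end, in the units of the state.
- robot.sense(): the state, without advancing time (a new reading comes with each control period).
- cams.camera(name): name is "scene" or "top" or "wrist"; returns (picture, depth): 480x640x3 uint8, red, green, blue; 480x640 float32, m along the optical axis (not along the pixel's ray), 0 where there is no reading.
- cams.camera_params(name): a dict with "fovy" (degrees; the focal length in pixels is half the picture's height over the tangent of half this angle, whatever the lens; pixels are square), "cx", "cy" (the principal point, pixels), "camera_from_world" (4x4, takes a point from world to camera coordinates); the wrist camera has in their place "tool_from_camera" (4x4, takes a point from camera to tool coordinates, whose origin is the TCP and whose axes are the flange's). Camera axes: x right, y up, looking along -z (the intrinsics and any distortion apply to the point x, -y, -z); pixel columns grow to the right and rows downward; lengths in m; the calibration is good to about 2 mm. A picture is of the moment at which its call begins: read the wrist's pose just before it. camera_params takes no time and is no camera call.
- robot.hand_in(): hands the job in; it is judged then, once.
Trained networks look in the newest picture that a camera, given by its name, has taken for a name from the list of things; names that differ only in an ending like _2 or _b are one class to them, and where a whole thing is asked for, a point or a joint stands for the part that bears it (a point fixed in the world has none). Each returns a list of dicts, best first, with "confidence" (0 to 1); they miss things now and then, are a little off and sometimes report something else, mostly with a low value. They report only what shows in the picture. A call takes as long as a camera call.
- cams.outline_of(thing, camera): "pixels" (480x640 bool, what is visible of it).
- cams.landmark_of(thing, camera): "location" ([x, y, z] in m, in world coordinates, good to about 4 mm: a listed point, or the origin of a listed thing).
The state is a dict: "clock": time; "qpos": joint angles; "qvel": joint speeds; "tau": joint torques, N m; "position": TCP position; "eef_rot": TCP orientation; "ft_force": force on the tool from outside, world axes, zero at the start; "torque": the same for the moment, N m; "gripper_width": finger opening in m; "gripper_force": force on a finger pad.
Only numpy, scipy, OpenCV 4.12 (cv2) and the standard library are available. Lean on these libraries where they do the work, as an engineer would, in place of code of your own. Each camera call takes 0.05 s, during which the arm holds its last target. There are 200 camera calls.

## Working session

There is one attempt and no reset: what is moved stays moved. The work goes in short steps, Python scripts to look and compute and a tool call to move; the robot and the scene stay as the last step left them, time stands still between calls to the robot, and variables do not carry over. Pictures are saved under pics/ and viewed, at most 10 in all, crops included, and the job is handed in when it is done.

Besides the shell and the picture viewer there is one more tool, called after ">>>" as name([rows], argument=value, ...), one row to a line, values as JSON. drive_tool: Moves the arm, as the interface text tells. Its arguments: {"type":"object","properties":{"steps":{"type":"array","items":{"type":"array"}},"claw":{"type":"number"},"grip_force":{"type":"number"}},"required":["steps"]}

```bash
mkdir -p pics
cat > h.py <<'E'
import numpy as np, cv2
from station import robot, cams
def shot(n,f):
    p,d=cams.camera(n); cv2.imwrite('pics/'+f,p[:,:,::-1]); return p,d
def lm(t,c):
    r=cams.landmark_of(t,c)
    return [(np.round(x['location'],4).tolist(),round(x['confidence'],2)) for x in r[:3]]
E
python3 - <<'E'
from h import *
s=robot.sense(); print(s['clock'],s['position'],s['eef_rot'],s['gripper_width'])
for c in ['top','scene']:
    p,d=shot(c,c+'0.png')
    for t in ['bank','cover','lever_d_knob','lever_a_knob','lever_b_knob','lever_c_knob','nozzle','rest_top','tub','date_stamp','spice_jar','pen','gauge','inlet_a','inlet_b']:
        print(c,t,lm(t,c))
E
```

```text
0.0 [ 0.17768365 -0.57272922  0.19903316] [-3.10420562e+00 -4.70344170e-01  2.92714939e-04] 0.08520932483962891
top bank [([0.5169, -0.0206, 0.0002], 0.85)]
top cover [([0.4477, -0.0219, 0.0549], 0.6), ([0.4783, 0.0052, 0.1362], 0.23)]
top lever_d_knob [([0.529, 0.0751, 0.1495], 0.7)]
top lever_a_knob [([0.5575, -0.0435, 0.1426], 0.57)]
top lever_b_knob [([0.5201, -0.2319, 0.0], 0.66), ([0.4901, -0.1154, 0.147], 0.6)]
top lever_c_knob [([0.4788, 0.0056, 0.1409], 0.44)]
top nozzle [([0.5287, 0.1719, 0.126], 0.58)]
top rest_top [([0.4426, 0.1636, 0.0329], 0.61)]
top tub [([0.5231, -0.232, 0.0013], 0.56)]
top date_stamp [([0.5362, -0.3001, -0.0075], 0.64)]
top spice_jar [([0.5297, 0.0744, 0.1454], 0.17)]
top pen [([0.3769, -0.0385, -0.0014], 0.77)]
top gauge [([0.6126, 0.0754, 0.0864], 0.93), ([0.4471, -0.0265, 0.0548], 0.65)]
top inlet_a [([0.5234, -0.1095, 0.001], 0.75), ([0.5183, -0.0553, -0.001], 0.68)]
top inlet_b [([0.5234, -0.1095, 0.001], 0.75), ([0.5183, -0.0553, -0.001], 0.68)]
scene bank [([0.5119, -0.0202, 0.001], 0.61)]
scene cover [([0.4522, -0.0252, 0.0543], 0.85)]
scene lever_d_knob [([0.5334, 0.0761, 0.1466], 0.55)]
scene lever_a_knob [([0.5549, -0.0474, 0.1433], 0.55)]
scene lever_b_knob [([0.4491, -0.0264, 0.0507], 0.71), ([0.489, -0.1138, 0.1431], 0.48)]
scene lever_c_knob [([0.4773, 0.0085, 0.1437], 0.52)]
scene nozzle [([0.524, 0.1765, 0.1225], 0.65)]
scene rest_top [([0.4422, 0.1662, 0.0291], 0.92), ([0.5165, -0.0236, -0.0032], 0.45)]
scene tub [([0.5248, -0.2295, 0.0004], 0.59)]
scene date_stamp []
scene spice_jar [([0.6793, -0.2242, 0.0002], 0.55)]
scene pen [([0.3719, -0.0419, 0.003], 0.88)]
scene gauge [([0.6215, 0.0835, 0.0817], 0.61)]
scene inlet_a [([0.5269, -0.1073, -0.0022], 0.75), ([0.5244, -0.0532, 0.0004], 0.56)]
scene inlet_b [([0.5269, -0.1073, -0.0022], 0.75), ([0.5244, -0.0532, 0.0004], 0.56)]
```

View pics/top0.png

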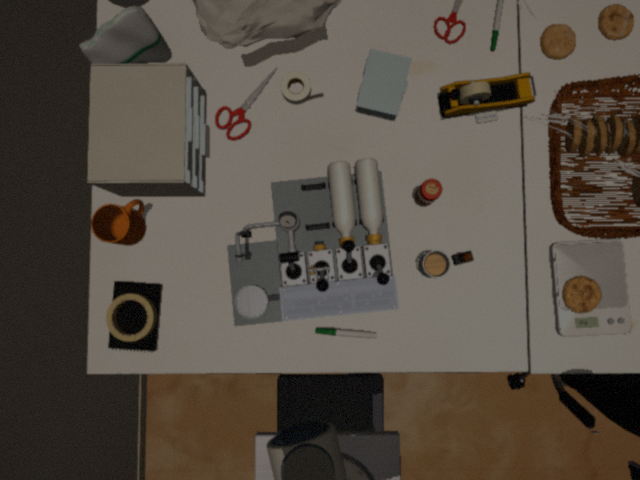

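View pics/scene0.png

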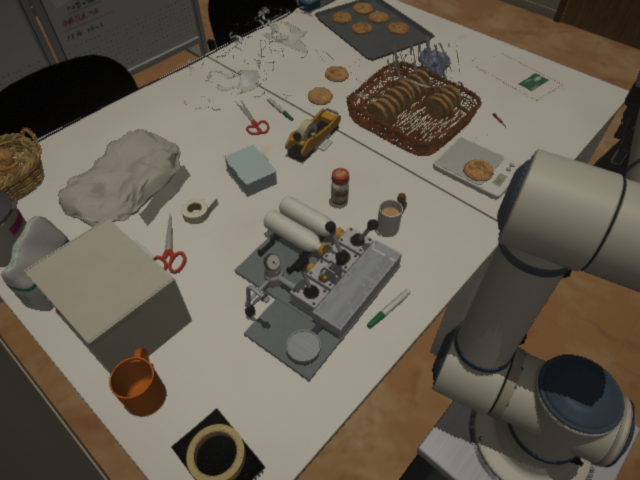

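Run:
```python
import numpy as np
from scipy.optimize import least_squares
# fit bank pose: (local xy, world xy)
P=[((0,0),(.5169,-.0206)),((0,0),(.5119,-.0202)),((-.037,.03),(.4788,.0056)),((-.037,.03),(.4773,.0085)),((-.037,-.09),(.4901,-.1154)),((-.037,-.09),(.489,-.1138)),
((.037,-.03),(.5575,-.0435)),((.037,-.03),(.5549,-.0474)),((.031,.19),(.5287,.1719)),((.031,.19),(.524,.1765)),((-.055,.19),(.4426,.1636)),((-.055,.19),(.4422,.1662)),
((0,-.09),(.5234,-.1095)),((0,-.03),(.5183,-.0553)),((0,-.09),(.5269,-.1073)),((0,-.03),(.5244,-.0532))]
L=np.array([p[0] for p in P]);W=np.array([p[1] for p in P])
def T(v,l):
    c,s=np.cos(v[2]),np.sin(v[2]); return l@np.array([[c,s],[-s,c]])+v[:2]
r=least_squares(lambda v:(T(v,L)-W).ravel(),[.51,-.02,0],loss='soft_l1',f_scale=.004)
print(r.x,'\n',np.round((T(r.x,L)-W)*1000,1))
from h import robot
for n,l in dict(d=(0,.09),dk0=(-.037,.09),dk=(.037,.09),a0=(-.037,-.03),a=(.037,-.03),b0=(-.037,-.09),b=(.037,-.09),rest=(-.055,.19)).items(): print(n,np.round(T(r.x,np.array(l)),4))
```

```text
[ 0.51653829 -0.0199164   0.10424684] 
 [[-0.4  0.7]
 [ 4.6  0.3]
 [-2.2  0.5]
 [-0.7 -2.4]
 [-1.   2.1]
 [ 0.1  0.5]
 [-1.  -2.4]
 [ 1.6  1.5]
 [-1.1  0.4]
 [ 3.6 -4.2]
 [-0.5 -0.3]
 [-0.1 -2.9]
 [ 2.5  0.1]
 [ 1.4  5.5]
 [-1.  -2.1]
 [-4.7  3.4]]
d [0.5072 0.0696]
dk0 [0.4704 0.0657]
dk [0.544  0.0734]
a0 [ 0.4829 -0.0536]
a [ 0.5565 -0.0459]
b0 [ 0.4891 -0.1133]
b [ 0.5627 -0.1056]
rest [0.4421 0.1633]
```

The top view shows the levers from left to right: D (T-handle, part open, about (290,257)), C pinned (323,283), A open (347,245) and B shut (382,278). The tub is at (434,263), the stamp at (462,257), the jar at (428,190) and the pen at (345,332). The scene view agrees, and the bank yaw is about 0.104 rad. I'll straddle each knob along bank x with the fingers half open.

>>> drive_tool([
  [[0.0177,0.0324,0.0065],[0,0,3.94]],
  [[0.0177,0.0324,0.0065],[0,0,3.94]],
  [[0.0177,0.0324,0.0065],[0,0,3.94]],
  [[0.0177,0.0324,0.0065],[0,0,3.94]],
  [[0.0177,0.0324,0.0065],[0,0,3.94]],
  [[0.0177,0.0324,0.0065],[0,0,3.94]],
  [[0.0177,0.0324,0.0065],[0,0,3.94]],
  [[0.0177,0.0324,0.0065],[0,0,3.94]],
], claw=0, grip_force=30)

```text
clock: 2.27
position: [0.3198, -0.3122, 0.2527]
eef_rot: [2.859, 1.301, 0.0]
ft_force: [0.6, 0.2, 0.1]
gripper_width: 0.0424
gripper_force: 0.0
```

>>> drive_tool([
  [[0.0177,0.0324,0],[0,0,3.94]],
  [[0.0177,0.0324,0],[0,0,3.94]],
  [[0.0177,0.0324,0],[0,0,3.94]],
  [[0.0177,0.0324,0],[0,0,3.94]],
  [[0.0177,0.0324,0],[0,0,3.94]],
  [[0.0177,0.0324,0],[0,0,3.94]],
  [[0.0177,0.0324,0],[0,0,3.94]],
  [[0.0177,0.0324,0],[0,0,3.94]],
])

```text
clock: 2.93
position: [0.4615, -0.0528, 0.2525]
eef_rot: [2.398, 2.029, 0.001]
ft_force: [0.8, -0.5, 0.4]
gripper_width: 0.0429
gripper_force: 0.0
```

>>> drive_tool([
  [[0.0177,0.0324,0],[0,0,3.94]],
  [[0.0177,0.0324,0],[0,0,3.94]],
  [[0.0177,0.0324,0],[0,0,3.94]],
  [[0.0177,0.0324,0],[0,0,3.94]],
  [[0,0,0],[0,0,0]],
])

```text
clock: 3.35
position: [0.5332, 0.0802, 0.2503]
eef_rot: [-2.089, -2.343, -0.001]
ft_force: [0.7, -0.0, -0.7]
gripper_width: 0.0431
gripper_force: 0.0
```

Run:
```python
from h import *
s=robot.sense(); print(s['clock'],s['position'],s['eef_rot'],s['gripper_width'],s['qpos'],s['ft_force'])
shot('wrist','w1.png')
for t in ['lever_d_knob','lever_a_knob','lever_c_knob','gauge','cover']: print(t,lm(t,'wrist'))
```

```text
3.35 [0.5331925  0.08022169 0.250348  ] [-2.08867714e+00 -2.34281797e+00 -5.86161675e-04] 0.0430948799848598 [ 0.08460198 -0.0549714   1.28932825  0.00250731  1.90895995 -0.02914031] [ 0.73313399 -0.01386716 -0.70749079]
lever_d_knob [([0.5349, 0.0675, 0.1478], 0.77)]
lever_a_knob [([0.5545, -0.0473, 0.1409], 0.86)]
lever_c_knob [([0.4791, 0.0083, 0.142], 0.69)]
gauge [([0.6226, 0.08, 0.0843], 0.73)]
cover [([0.4461, -0.0268, 0.055], 0.65)]
```

>>> drive_tool([
  [[0,-0.007,-0.01],[0,0,-0.6]],
  [[0,0,-0.03],[0,0,0]],
  [[0,0,-0.03],[0,0,0]],
  [[0,0,-0.028],[0,0,0]],
  [[0,0,-0.028],[0,0,0]],
  [[0,0,0],[0,0,0]],
])

```text
clock: 4.15
position: [0.5281, 0.0664, 0.1186]
eef_rot: [-2.111, -2.316, 0.013]
ft_force: [-0.8, -0.5, -1.0]
gripper_width: 0.043
gripper_force: 0.0
```

>>> drive_tool([
  [[-0.01,0,0.002],[0,0,0]],
  [[-0.01,0,0.001],[0,0,0]],
  [[-0.01,0,0],[0,0,0]],
  [[-0.01,0,0],[0,0,0]],
  [[-0.01,0,0],[0,0,0]],
  [[-0.008,0,0],[0,0,0]],
  [[0,0,0],[0,0,0]],
])

```text
clock: 4.73
position: [0.4733, 0.0674, 0.1308]
eef_rot: [2.114, 2.322, 0.002]
ft_force: [-0.2, 0.2, -0.8]
gripper_width: 0.0425
gripper_force: 0.0
```

>>> drive_tool([
  [[-0.005,0,0],[0,0,0]],
  [[0,0,0],[0,0,0]],
])

```text
clock: 4.9
position: [0.4686, 0.0677, 0.1298]
eef_rot: [2.114, 2.323, 0.001]
ft_force: [0.3, 0.3, -0.2]
gripper_width: 0.0427
gripper_force: 0.0
```

>>> drive_tool([
  [[-0.004,0,0],[0,0,0]],
  [[0,0,0],[0,0,0]],
])

```text
clock: 5.07
position: [0.4645, 0.0679, 0.1292]
eef_rot: [-2.114, -2.324, 0.0]
ft_force: [0.2, 0.6, -0.4]
gripper_width: 0.0428
gripper_force: 0.0
```

>>> drive_tool([
  [[-0.004,0,0],[0,0,0]],
])

```text
clock: 5.15
position: [0.4609, 0.0679, 0.129]
eef_rot: [-2.114, -2.324, 0.0]
ft_force: [-0.0, -0.0, -0.0]
gripper_width: 0.0426
gripper_force: 0.0
```

Run:
```python
from h import *
s=robot.sense(); print(s['clock'],s['position'],s['ft_force'])
shot('wrist','w2.png'); shot('scene','s2.png')
for c in ['wrist','scene']: print(lm('lever_d_knob',c))
```

```text
5.15 [0.46094859 0.06787447 0.12898984] [-0.0419805  -0.01075841 -0.04063293]
[([0.5313, 0.0696, 0.1466], 0.76)]
[([0.5316, 0.0774, 0.1474], 0.67)]
```

View pics/w2.png

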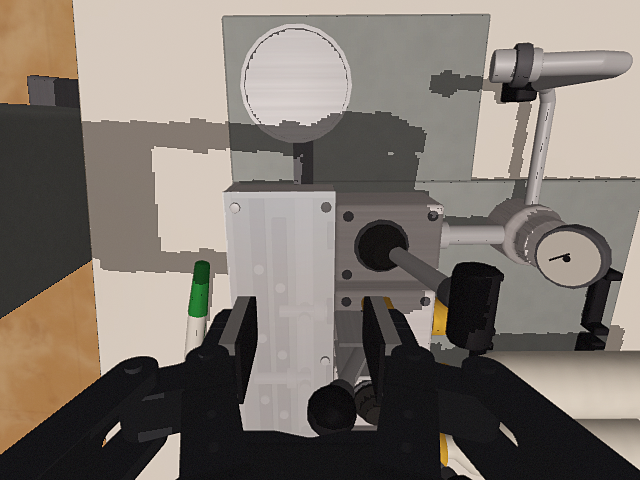

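```bash
cat >> h.py <<'E'
from scipy.spatial.transform import Rotation as R
def proj(n,P):
    q=cams.camera_params(n); P=np.asarray(P,float)
    if n=='wrist':
        s=robot.sense(); r=R.from_rotvec(s['eef_rot']).as_matrix()
        T=np.eye(4); T[:3,:3]=r; T[:3,3]=s['position']; M=np.linalg.inv(T@q['tool_from_camera'])
    else: M=q['camera_from_world']
    c=M[:3,:3]@P+M[:3,3]; f=240/np.tan(np.radians(q['fovy'])/2)
    return np.round([q['cx']+f*c[0]/-c[2],q['cy']-f*c[1]/-c[2],-c[2]],3)
E
python3 - <<'E'
from h import *
s=robot.sense(); print(s['clock'],s['position'],s['eef_rot'],s['qpos']); p=s['position']
print(cams.camera_params('wrist'))
print('tcp',proj('wrist',p),'pad',proj('wrist',p+[0,0,.024]))
for n,k in dict(d=(.532,.0725,.147),c=(.4785,.007,.142),a=(.556,-.046,.142),rest=(.442,.163,.03)).items(): print(n,proj('wrist',k),proj('scene',k))
print(proj('scene',p))
E
```

```text
5.35 [0.46075297 0.06795044 0.12912616] [-2.11354496e+00 -2.32433385e+00  9.27123746e-05] [ 7.33859919e-02 -2.77695639e-01  1.70246016e+00 -4.05813994e-05
  1.71687140e+00 -2.15439056e-02]
{'fovy': 63.40968145467461, 'cx': 309.57312720557223, 'cy': 240.56170925166379, 'tool_from_camera': array([[-5.03811429e-04,  9.55042047e-01,  2.96469956e-01,
         7.71754014e-02],
       [ 9.99999870e-01,  4.58775838e-04,  2.21476568e-04,
         3.01480740e-04],
       [ 7.55061828e-05,  2.96470029e-01, -9.55042154e-01,
        -1.74641227e-01],
       [ 0.00000000e+00,  0.00000000e+00,  0.00000000e+00,
         1.00000000e+00]])}
tcp [3.09062e+02 2.85483e+02 1.90000e-01] pad [3.08985e+02 3.08238e+02 1.67000e-01]
d [4.69042e+02 3.06320e+02 1.73000e-01] [300.338 263.381   0.995]
c [3.32723e+02 4.09758e+02 1.96000e-01] [340.741 260.005   1.007]
a [4.62004e+02 4.99983e+02 2.14000e-01] [329.941 226.707   1.064]
rest [2.94465e+02 8.93800e+01 2.56000e-01] [303.267 345.998   1.007]
[327.472 286.318   0.981]
```

View pics/s2.png

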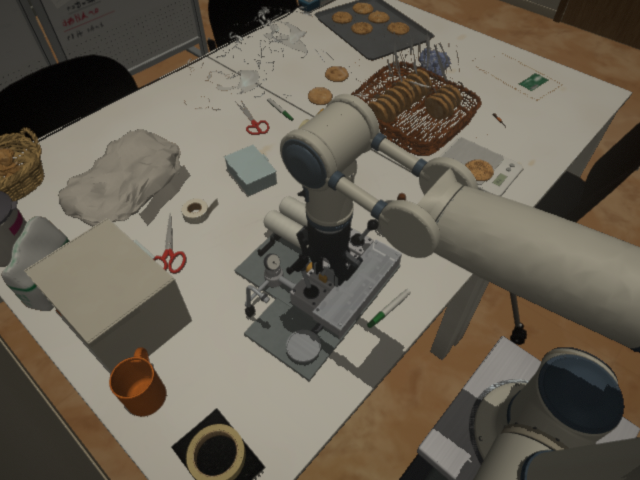

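Run:
```python
from h import *
p,d=cams.camera('wrist')
q=cams.camera_params('wrist'); f=240/np.tan(np.radians(q['fovy'])/2); T=q['tool_from_camera']
s=robot.sense();r=R.from_rotvec(s['eef_rot']).as_matrix()
for (u,v) in [(245,302),(240,330),(235,300),(228,340),(250,330),(246,380),(372,302),(380,330),(375,370),(475,300),(475,275),(475,335),(330,405),(300,90)]:
    z=d[v,u]; c=np.array([(u-q['cx'])*z/f,-(v-q['cy'])*z/f,-z]); t=T[:3,:3]@c+T[:3,3]
    print((u,v),z.round(4),'tool',np.round(t,4),'world',np.round(r@t+s['position'],4))
```

```text
(245, 302) 0.1448 tool [ 0.0124 -0.0238 -0.0432] world [0.4359 0.0781 0.1723]
(240, 330) 0.1251 tool [ 0.0126 -0.0221 -0.0637] world [0.4376 0.0784 0.1929]
(235, 300) 0.2716 tool [-0.043  -0.0519  0.0724] world [0.4132 0.0202 0.0567]
(228, 340) 0.1203 tool [ 0.0121 -0.025  -0.0689] world [0.4348 0.0777 0.198 ]
(250, 330) 0.1393 tool [ 0.0053 -0.0211 -0.0511] world [0.4393 0.0712 0.1802]
(246, 380) 0.1318 tool [-0.007  -0.0213 -0.0628] world [0.4403 0.0589 0.1919]
(372, 302) 0.1451 tool [ 0.0122  0.0236 -0.0429] world [0.4831 0.0824 0.172 ]
(380, 330) 0.1251 tool [ 0.0126  0.0229 -0.0637] world [0.4824 0.0827 0.1929]
(375, 370) 0.1259 tool [-0.0002  0.0215 -0.0668] world [0.4822 0.0698 0.1959]
(475, 300) 0.1621 tool [ 0.0054  0.0693 -0.0272] world [0.5292 0.0799 0.1563]
(475, 275) 0.16 tool [ 0.0161  0.0684 -0.026 ] world [0.5274 0.0905 0.1551]
(475, 335) 0.1668 tool [-0.011   0.0713 -0.0273] world [0.5328 0.0637 0.1565]
(330, 405) 0.1846 tool [-0.0522  0.0099 -0.0215] world [0.4756 0.0169 0.1506]
(300, 90) 0.2543 tool [ 0.0959 -0.006   0.0974] world [0.4458 0.1629 0.0317]
```

>>> drive_tool([
  [[0,0,0.03],[0,0,0]],
  [[0,0,0.03],[0,0,0]],
  [[0,0,0],[0,0,0]],
  [[0,0,0],[0,0,0]],
  [[0,0,0],[0,0,0]],
  [[0,0,0],[0,0,0]],
], claw=1)

```text
clock: 5.9
position: [0.4604, 0.0679, 0.1878]
eef_rot: [-2.113, -2.323, 0.002]
ft_force: [-0.0, -0.2, -0.3]
gripper_width: 0.0001
gripper_force: 0.0
```

```bash
cat >> h.py <<'E'
def wcloud():
    s=robot.sense(); p,d=cams.camera('wrist')
    q=cams.camera_params('wrist'); f=240/np.tan(np.radians(q['fovy'])/2); T=q['tool_from_camera']
    v,u=np.mgrid[:480,:640]; c=np.stack([(u-q['cx'])*d/f,-(v-q['cy'])*d/f,-d],-1)
    t=c@T[:3,:3].T+T[:3,3]; w=t@R.from_rotvec(s['eef_rot']).as_matrix().T+s['position']
    return p,d,t,w,s
E
python3 - <<'E'
from h import *
p,d,t,w,s=wcloud(); cv2.imwrite('pics/w3.png',p[:,:,::-1]); print(s['clock'],s['position'],s['gripper_width'])
m=(abs(t[...,0])<.016)&(abs(t[...,1])<.06)&(t[...,2]<.01)&(d>0)
print(m.sum(), np.percentile(t[m],[0,5,50,95,99,100],axis=0).round(4))
E
```

```text
5.9 [0.46035771 0.06788129 0.18781631] 6.555826479837685e-05
45565 [[-0.0109 -0.0598 -0.1211]
 [-0.006  -0.0483 -0.117 ]
 [ 0.0126  0.0004 -0.0993]
 [ 0.0141  0.049  -0.0606]
 [ 0.0151  0.0559 -0.043 ]
 [ 0.016   0.06   -0.0352]]
```

View pics/w3.png

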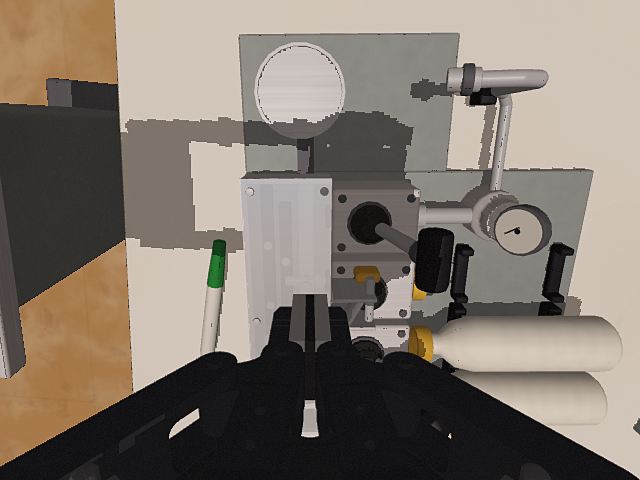

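The shut tips sit about 35 mm behind the reported TCP, measured directly by depth, so the first descent passed above the knob. I'll correct for that by working about 38 mm lower.

>>> drive_tool([
  [[0.036,0.0023,0],[0,0,0]],
  [[0.0356,0.0023,0],[0,0,0]],
  [[0,0,0],[0,0,0]],
  [[0,0,-0.03],[0,0,0]],
  [[0,0,-0.03],[0,0,0]],
  [[0,0,-0.02],[0,0,0]],
  [[0,0,-0.02],[0,0,0]],
  [[0,0,0],[0,0,0]],
], claw=0)

```text
clock: 6.62
position: [0.529, 0.0723, 0.0828]
eef_rot: [-2.109, -2.319, 0.012]
ft_force: [-0.7, 0.7, -2.5]
gripper_width: 0.0423
gripper_force: 0.0
```

>>> drive_tool([
  [[-0.01,-0.001,0],[0,0,0]],
  [[-0.01,-0.001,0],[0,0,0]],
])

```text
clock: 6.78
position: [0.5128, 0.0705, 0.0895]
eef_rot: [2.113, 2.324, 0.001]
ft_force: [3.8, 0.5, 3.0]
gripper_width: 0.0426
gripper_force: 1.8
```

Run:
```python
from h import *
p,d,t,w,s=wcloud(); cv2.imwrite('pics/w4.png',p[:,:,::-1]); print(s['clock'],s['position'],s['gripper_width'],s['ft_force'])
print(lm('lever_d_knob','wrist'))
```

```text
6.7833 [0.51276961 0.0705219  0.08954645] 0.04263159527691856 [3.778328   0.50482557 2.99028275]
[([0.5265, 0.0702, 0.1493], 0.82)]
```

View pics/w4.png

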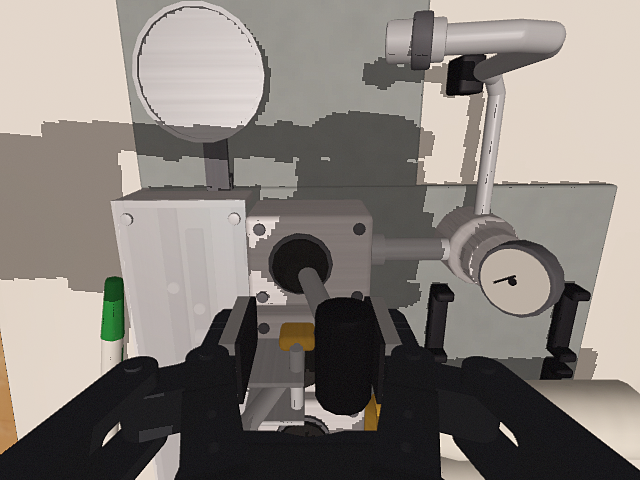

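The knob is now between the pads at (345,355) with the rear pad pushing it at 3.8 N. I'll carry on to the shut stop.

>>> drive_tool([
  [[-0.01,-0.001,0],[0,0,0]],
  [[-0.01,-0.001,0],[0,0,0]],
  [[-0.01,-0.001,0],[0,0,0]],
  [[-0.01,-0.001,0],[0,0,0]],
  [[-0.006,-0.001,0],[0,0,0]],
  [[0,0,0],[0,0,0]],
])

```text
clock: 7.38
position: [0.4663, 0.0655, 0.09]
eef_rot: [2.113, 2.324, 0.001]
ft_force: [1.3, 1.0, -0.4]
gripper_width: 0.0424
gripper_force: 0.3
```

>>> drive_tool([
  [[-0.004,0,0],[0,0,0]],
  [[0,0,0],[0,0,0]],
])

```text
clock: 7.55
position: [0.4626, 0.0655, 0.0896]
eef_rot: [2.113, 2.324, 0.001]
ft_force: [1.8, -0.6, 1.0]
gripper_width: 0.0424
gripper_force: 1.0
```

>>> drive_tool([
  [[-0.004,0,0],[0,0,0]],
  [[0,0,0],[0,0,0]],
])

```text
clock: 7.72
position: [0.4613, 0.0657, 0.0907]
eef_rot: [2.11, 2.32, 0.009]
ft_force: [10.1, 0.8, 1.0]
gripper_width: 0.0426
gripper_force: 4.8
```

>>> drive_tool([
  [[-0.003,0,0],[0,0,0]],
  [[0,0,0],[0,0,0]],
])

```text
clock: 7.88
position: [0.4604, 0.0658, 0.0917]
eef_rot: [2.108, 2.317, 0.015]
ft_force: [15.3, 1.1, 1.3]
gripper_width: 0.0429
gripper_force: 7.9
```

Run:
```python
from h import *
s=robot.sense(); print(s['clock'],s['position'],s['ft_force'])
p,d,t,w,s=wcloud(); print(lm('lever_d_knob','wrist'),lm('rest_top','wrist'))
```

```text
7.8833 [0.46044518 0.06577195 0.09171117] [15.33996873  1.09512713  1.3491229 ]
[([0.4723, 0.066, 0.1403], 0.73)] [([0.4425, 0.1623, 0.0345], 0.65)]
```

>>> drive_tool([
  [[0.01,0.001,0],[0,0,0]],
  [[0,0,0.03],[0,0,0]],
  [[0,0,0.03],[0,0,0]],
  [[0.022,-0.028,0.01],[0,0,0]],
  [[0.022,-0.028,0],[0,0,0]],
  [[0.022,-0.028,0],[0,0,0]],
  [[0.022,-0.028,0],[0,0,0]],
  [[0,0,0],[0,0,0]],
])

```text
clock: 8.7
position: [0.555, -0.05, 0.1569]
eef_rot: [-2.118, -2.319, 0.005]
ft_force: [0.2, -0.5, -0.1]
gripper_width: 0.0431
gripper_force: 0.0
```

>>> drive_tool([
  [[0,0,0],[0,0,0]],
])

```text
clock: 8.78
position: [0.5533, -0.0468, 0.1576]
eef_rot: [-2.114, -2.319, 0.003]
ft_force: [0.4, 0.6, 0.3]
gripper_width: 0.0427
gripper_force: 0.0
```

>>> drive_tool([
  [[0.003,0,0],[0,0,0]],
  [[0,0,-0.025],[0,0,0]],
  [[0,0,-0.025],[0,0,0]],
  [[0,0,-0.021],[0,0,0]],
  [[0,0,0],[0,0,0]],
])

```text
clock: 9.2
position: [0.5533, -0.0438, 0.0832]
eef_rot: [-2.107, -2.321, 0.007]
ft_force: [-0.5, -0.1, -1.1]
gripper_width: 0.0424
gripper_force: 0.0
```

>>> drive_tool([
  [[-0.01,-0.001,0],[0,0,0]],
  [[-0.01,-0.001,0],[0,0,0]],
  [[-0.01,-0.001,0],[0,0,0]],
])

```text
clock: 9.45
position: [0.5279, -0.0475, 0.0912]
eef_rot: [2.109, 2.323, 0.006]
ft_force: [4.0, 1.3, 2.5]
gripper_width: 0.0428
gripper_force: 1.9
```

>>> drive_tool([
  [[-0.01,-0.001,0],[0,0,0]],
  [[-0.01,-0.001,0],[0,0,0]],
  [[-0.01,-0.001,0],[0,0,0]],
  [[-0.008,-0.001,0],[0,0,0]],
  [[0,0,0],[0,0,0]],
])

```text
clock: 9.87
position: [0.488, -0.052, 0.0902]
eef_rot: [2.111, 2.324, 0.002]
ft_force: [-0.1, -0.5, -0.5]
gripper_width: 0.0427
gripper_force: 0.0
```

>>> drive_tool([
  [[-0.004,0,0],[0,0,0]],
  [[0,0,0],[0,0,0]],
])

```text
clock: 10.03
position: [0.4843, -0.0523, 0.0888]
eef_rot: [2.113, 2.324, 0.001]
ft_force: [0.0, 0.0, 0.3]
gripper_width: 0.0424
gripper_force: 0.2
```

>>> drive_tool([
  [[-0.004,0,0],[0,0,0]],
  [[0,0,0],[0,0,0]],
])

```text
clock: 10.2
position: [0.4803, -0.0524, 0.0881]
eef_rot: [2.114, 2.324, -0.0]
ft_force: [2.4, -0.0, -0.2]
gripper_width: 0.0429
gripper_force: 1.0
```

>>> drive_tool([
  [[-0.004,0,0],[0,0,0]],
  [[0,0,0],[0,0,0]],
])

```text
clock: 10.37
position: [0.476, -0.0525, 0.0879]
eef_rot: [-2.113, -2.324, 0.0]
ft_force: [2.5, 0.9, -0.1]
gripper_width: 0.043
gripper_force: 0.9
```

>>> drive_tool([
  [[-0.003,0,0],[0,0,0]],
  [[0,0,0],[0,0,0]],
])

```text
clock: 10.53
position: [0.4744, -0.0524, 0.0885]
eef_rot: [2.112, 2.323, 0.003]
ft_force: [7.5, 0.1, -1.0]
gripper_width: 0.0429
gripper_force: 2.9
```

>>> drive_tool([
  [[-0.002,0,0],[0,0,0]],
  [[0,0,0],[0,0,0]],
])

```text
clock: 10.7
position: [0.4738, -0.0523, 0.0892]
eef_rot: [2.11, 2.321, 0.007]
ft_force: [9.8, 0.5, 0.3]
gripper_width: 0.0429
gripper_force: 4.8
```

>>> drive_tool([
  [[-0.003,0,0],[0,0,0]],
  [[0,0,0],[0,0,0]],
])

```text
clock: 10.87
position: [0.4732, -0.0523, 0.0896]
eef_rot: [2.107, 2.318, 0.013]
ft_force: [20.5, 0.7, -2.6]
gripper_width: 0.0428
gripper_force: 10.3
```

>>> drive_tool([
  [[0.012,0.001,0],[0,0,0]],
  [[0,0,0.03],[0,0,0]],
  [[0,0,0.03],[0,0,0]],
  [[0.004,-0.03,0.01],[0,0,0]],
  [[0.004,-0.032,0],[0,0,0]],
  [[0,0,0],[0,0,0]],
  [[0,0,0],[0,0,0]],
])

```text
clock: 11.45
position: [0.4876, -0.1144, 0.1576]
eef_rot: [-2.115, -2.32, 0.002]
ft_force: [-0.2, 0.8, 0.3]
gripper_width: 0.0425
gripper_force: 0.0
```

Run:
```python
from h import *
p,d,t,w,s=wcloud(); cv2.imwrite('pics/w5.png',p[:,:,::-1]); print(s['clock'],s['position'])
print(lm('lever_a_knob','wrist'),lm('lever_d_knob','wrist'),lm('lever_b_knob','wrist'))
cams.camera('top');print(lm('lever_a_knob','top'),lm('lever_d_knob','top'),lm('lever_b_knob','top'))
```

```text
11.45 [ 0.48761079 -0.11439102  0.15758087]
[([0.4839, -0.0568, 0.1433], 0.75)] [] [([0.4876, -0.1132, 0.144], 0.83)]
[([0.5364, -0.3019, 0.0009], 0.41)] [([0.4665, 0.0667, 0.1425], 0.59), ([0.5342, -0.3013, -0.0036], 0.4)] []
```

>>> drive_tool([
  [[0,0,-0.025],[0,0,0]],
  [[0,0,-0.025],[0,0,0]],
  [[0,0,-0.02],[0,0,0]],
  [[0,0,0],[0,0,0]],
  [[0.01,0.001,0],[0,0,0]],
  [[0.01,0.001,0],[0,0,0]],
  [[0.01,0.001,0],[0,0,0]],
])

```text
clock: 12.43
position: [0.5183, -0.1105, 0.09]
eef_rot: [2.114, 2.324, -0.001]
ft_force: [-3.5, 0.0, 2.6]
gripper_width: 0.0427
gripper_force: 1.9
```

>>> drive_tool([
  [[0.01,0.001,0],[0,0,0]],
  [[0.01,0.001,0],[0,0,0]],
  [[0.01,0.001,0],[0,0,0]],
  [[0.01,0.001,0],[0,0,0]],
  [[0.005,0.001,0],[0,0,0]],
  [[0,0,0],[0,0,0]],
])

```text
clock: 12.93
position: [0.564, -0.1054, 0.0888]
eef_rot: [2.113, 2.324, -0.0]
ft_force: [0.0, -0.4, 0.4]
gripper_width: 0.0427
gripper_force: 0.2
```

>>> drive_tool([
  [[0.004,0,0],[0,0,0]],
  [[0,0,0],[0,0,0]],
])

```text
clock: 13.1
position: [0.5673, -0.1053, 0.0884]
eef_rot: [-2.113, -2.324, -0.0]
ft_force: [-1.6, 0.0, 0.8]
gripper_width: 0.0424
gripper_force: 0.9
```

>>> drive_tool([
  [[0.003,0,0],[0,0,0]],
  [[0,0,0],[0,0,0]],
])

```text
clock: 13.27
position: [0.5702, -0.1054, 0.0882]
eef_rot: [-2.113, -2.324, 0.0]
ft_force: [-2.7, 0.2, 0.2]
gripper_width: 0.0428
gripper_force: 1.3
```

>>> drive_tool([
  [[0.003,0,0],[0,0,0]],
  [[0,0,0],[0,0,0]],
])

```text
clock: 13.43
position: [0.5709, -0.1053, 0.0877]
eef_rot: [-2.111, -2.32, 0.006]
ft_force: [-11.0, 0.7, 3.8]
gripper_width: 0.0428
gripper_force: 5.8
```

>>> drive_tool([
  [[0.003,0,0],[0,0,0]],
  [[0,0,0],[0,0,0]],
])

```text
clock: 13.6
position: [0.5714, -0.1053, 0.0874]
eef_rot: [-2.108, -2.316, 0.012]
ft_force: [-20.1, 1.5, 5.8]
gripper_width: 0.0426
gripper_force: 10.7
```

>>> drive_tool([
  [[0.002,0,0],[0,0,0]],
  [[0,0,0],[0,0,0]],
])

```text
clock: 13.77
position: [0.5717, -0.1053, 0.0872]
eef_rot: [-2.106, -2.314, 0.016]
ft_force: [-26.9, 1.3, 8.3]
gripper_width: 0.0427
gripper_force: 14.0
```

>>> drive_tool([
  [[-0.018,-0.001,0],[0,0,0]],
  [[0,0,0.03],[0,0,0]],
  [[0,0,0.04],[0,0,0]],
  [[-0.009,-0.031,0],[0,0,0]],
  [[-0.009,-0.031,0],[0,0,0]],
  [[-0.009,-0.031,0],[0,0,0]],
  [[-0.009,-0.031,0],[0,0,0]],
  [[0,0,0],[0,0,0]],
])

```text
clock: 14.43
position: [0.5232, -0.2357, 0.1586]
eef_rot: [2.118, 2.317, -0.003]
ft_force: [0.4, 0.5, -0.5]
gripper_width: 0.0429
gripper_force: 0.0
```

>>> drive_tool([
  [[0,0,0],[0,0,0]],
  [[0,0,0],[0,0,0]],
  [[0,0,0],[0,0,0]],
], claw=-1)

```text
clock: 14.68
position: [0.5249, -0.2296, 0.1584]
eef_rot: [2.112, 2.325, 0.001]
ft_force: [0.4, 0.7, -0.2]
gripper_width: 0.0768
gripper_force: 0.0
```

Run:
```python
from h import *
p,d,t,w,s=wcloud(); cv2.imwrite('pics/w6.png',p[:,:,::-1]); print(s['clock'],s['position'],s['eef_rot'],s['gripper_width'])
for n in ['tub','date_stamp','lever_b_knob','lever_a_knob']: print(n,lm(n,'wrist'))
o=cams.outline_of('tub','wrist')
if o:
    m=o[0]['pixels']&(d>0); P=w[m]; print(m.sum(),np.percentile(P,[1,50,99],axis=0).round(4))
    rim=P[(P[:,2]>.074)]; print(rim.shape)
    A=np.c_[2*rim[:,:2],np.ones(len(rim))]
    print('bbox',rim.min(0).round(4),rim.max(0).round(4), 'circ', cv2.minEnclosingCircle((rim[:,:2]*1000).astype(np.float32)))
cams.camera('top')
for n in ['tub','date_stamp','lever_b_knob','lever_a_knob']: print(n,lm(n,'top'))
```

```text
14.6833 [ 0.52490621 -0.22964035  0.15838301] [2.11205885e+00 2.32494667e+00 1.05041649e-03] 0.07683769038157377
tub [([0.5214, -0.2336, -0.004], 0.85)]
date_stamp [([0.5369, -0.2999, -0.0003], 0.97)]
lever_b_knob [([0.5581, -0.108, 0.1406], 0.97)]
lever_a_knob []
6350 [[ 0.4946 -0.257   0.0153]
 [ 0.5215 -0.2311  0.06  ]
 [ 0.5484 -0.2012  0.0817]]
(1275, 3)
bbox [ 0.4921 -0.2593  0.074 ] [ 0.5506 -0.2007  0.0829] circ ((521.6734008789062, -230.01368713378906), 29.608430862426758)
tub [([0.5189, -0.2297, -0.0015], 0.94)]
date_stamp [([0.4719, 0.0665, 0.144], 0.35), ([0.5169, -0.2348, 0.0022], 0.28)]
lever_b_knob [([0.5632, -0.1078, 0.1466], 0.43)]
lever_a_knob [([0.4859, -0.0501, 0.1449], 0.53)]
```

View pics/w6.png

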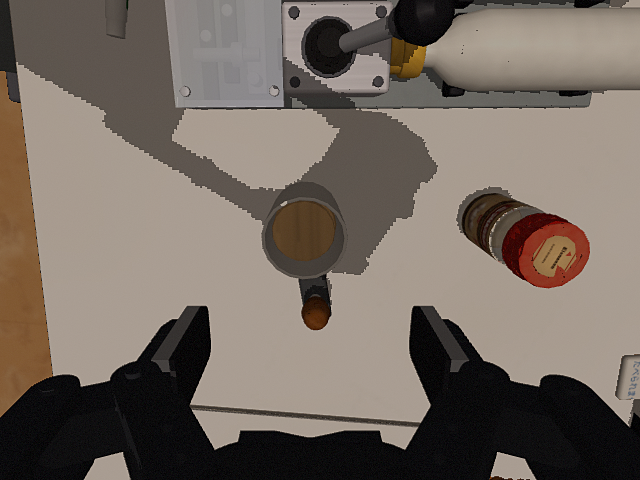

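The tub is at (305,235) with the jaws open on either side, the stamp is at (315,310) and clear, and the jar is to the right. I'll descend and grasp.

>>> drive_tool([
  [[-0.003,-0.0005,-0.03],[0,0,0]],
  [[0,0,-0.035],[0,0,0]],
  [[0,0,-0.035],[0,0,0]],
  [[0,0,-0.03],[0,0,0]],
  [[0,0,-0.02],[0,0,0]],
  [[0,0,-0.012],[0,0,0]],
  [[0,0,0],[0,0,0]],
  [[0,0,0],[0,0,0]],
])

```text
clock: 15.9
position: [0.5215, -0.231, -0.0035]
eef_rot: [-2.114, -2.324, 0.0]
ft_force: [0.5, 0.2, 0.8]
gripper_width: 0.0854
gripper_force: 0.0
```

>>> drive_tool([
  [[0,0,0],[0,0,0]],
  [[0,0,0],[0,0,0]],
  [[0,0,0],[0,0,0]],
  [[0,0,0],[0,0,0]],
  [[0,0,0],[0,0,0]],
], claw=1, grip_force=25)

```text
clock: 16.32
position: [0.5226, -0.2317, -0.0014]
eef_rot: [2.111, 2.322, 0.001]
ft_force: [-2.0, 0.5, 5.4]
gripper_width: 0.0567
gripper_force: 26.2
```

>>> drive_tool([
  [[0,0,0.02],[0,0,0]],
  [[0,0,0.035],[0,0,0]],
  [[0,0,0.04],[0,0,0]],
  [[0,0,0.04],[0,0,0]],
  [[0,0,0.035],[0,0,0]],
  [[0,0,0.02],[0,0,0]],
  [[0,0,0],[0,0,0]],
])

```text
clock: 16.9
position: [0.5234, -0.2319, 0.1934]
eef_rot: [2.106, 2.317, 0.004]
ft_force: [-0.6, -0.3, -1.8]
gripper_width: 0.0566
gripper_force: 28.1
```

>>> drive_tool([
  [[-0.004,0.02,0],[0,0,0]],
  [[-0.007,0.035,0],[0,0,0]],
  [[-0.007,0.035,0],[0,0,0]],
  [[-0.007,0.035,0],[0,0,0]],
  [[-0.007,0.035,0],[0,0,0]],
  [[-0.007,0.035,0],[0,0,0]],
  [[-0.007,0.035,0],[0,0,0]],
  [[-0.007,0.035,0],[0,0,0]],
])

```text
clock: 17.57
position: [0.4672, 0.0356, 0.1843]
eef_rot: [-2.113, -2.323, 0.002]
ft_force: [-0.2, -0.1, -2.1]
gripper_width: 0.0568
gripper_force: 28.2
```

>>> drive_tool([
  [[-0.007,0.035,0],[0,0,0]],
  [[-0.007,0.035,0],[0,0,0]],
  [[-0.007,0.035,0],[0,0,0]],
  [[-0.005,0.025,0],[0,0,0]],
  [[0,0,0],[0,0,0]],
  [[0,0,0],[0,0,0]],
  [[0,0,0],[0,0,0]],
])

```text
clock: 18.15
position: [0.442, 0.1636, 0.1849]
eef_rot: [-2.113, -2.324, 0.003]
ft_force: [0.0, 0.1, -1.8]
gripper_width: 0.0567
gripper_force: 27.1
```

Run:
```python
from h import *
p,d,t,w,s=wcloud(); cv2.imwrite('pics/w7.png',p[:,:,::-1]); print(s['clock'],s['position'],s['eef_rot'],s['gripper_width'],s['gripper_force'],s['ft_force'])
for n in ['tub','rest_top','nozzle']: print(n,lm(n,'wrist'))
o=cams.outline_of('tub','wrist')
if o:
    m=o[0]['pixels']&(d>0); P=t[m]; z=P[:,2]; print(np.percentile(P,[1,50,99],axis=0).round(4))
    zr=np.percentile(z,2); rim=P[z<zr+.008]; print('rim tool',rim.min(0).round(4),rim.max(0).round(4))
for c in ['top','scene']:
    cams.camera(c)
    for n in ['tub','rest_top']: print(c,n,lm(n,c))
```

```text
18.15 [0.44203357 0.1635696  0.18486231] [-2.1128693  -2.32420235  0.00312201] 0.05674182833365385 27.145850643682934 [ 0.00600222  0.05250232 -1.80726134]
tub [([0.4406, 0.1624, 0.1839], 0.8)]
rest_top [([0.4412, 0.1635, 0.0376], 0.91)]
nozzle [([0.5287, 0.1731, 0.1265], 0.74)]
[[-0.0249 -0.0262 -0.0832]
 [ 0.0056  0.0001 -0.0617]
 [ 0.0307  0.0268 -0.0135]]
rim tool [-0.016  -0.0276 -0.1124] [ 0.0312  0.0286 -0.0749]
top tub [([0.4403, 0.1637, 0.1884], 0.64)]
top rest_top [([0.4437, 0.1655, 0.0433], 0.72), ([0.5227, -0.1101, 0.0007], 0.49)]
scene tub [([0.4428, 0.1623, 0.1881], 0.73)]
scene rest_top [([0.4425, 0.1623, 0.0382], 0.7)]
```

>>> drive_tool([
  [[0.001,0.001,-0.03],[0,0,0]],
  [[0,0,-0.035],[0,0,0]],
  [[0,0,-0.03],[0,0,0]],
  [[0,0,-0.02],[0,0,0]],
  [[0,0,-0.015],[0,0,0]],
  [[0,0,-0.01],[0,0,0]],
  [[0,0,-0.005],[0,0,0]],
  [[0,0,0],[0,0,0]],
])

```text
clock: 19.37
position: [0.4429, 0.1649, 0.0404]
eef_rot: [-2.113, -2.324, 0.002]
ft_force: [-1.2, -0.7, -1.6]
gripper_width: 0.0568
gripper_force: 27.5
```

>>> drive_tool([
  [[0,0,-0.003],[0,0,0]],
  [[0,0,-0.003],[0,0,0]],
  [[0,0,0],[0,0,0]],
  [[0,0,0],[0,0,0]],
])

```text
clock: 19.7
position: [0.4439, 0.1652, 0.0359]
eef_rot: [2.113, 2.324, 0.002]
ft_force: [0.6, -0.6, -0.7]
gripper_width: 0.0568
gripper_force: 27.4
```

>>> drive_tool([
  [[0,0,-0.003],[0,0,0]],
  [[0,0,-0.002],[0,0,0]],
  [[0,0,0],[0,0,0]],
  [[0,0,0],[0,0,0]],
])

```text
clock: 20.03
position: [0.4433, 0.165, 0.0301]
eef_rot: [-2.114, -2.324, 0.0]
ft_force: [-0.7, 0.5, -1.5]
gripper_width: 0.0569
gripper_force: 27.4
```

>>> drive_tool([
  [[0,0,-0.001],[0,0,0]],
  [[0,0,0],[0,0,0]],
])

```text
clock: 20.2
position: [0.4433, 0.165, 0.0291]
eef_rot: [-2.114, -2.324, 0.0]
ft_force: [-0.1, 0.4, -1.8]
gripper_width: 0.0566
gripper_force: 27.4
```

>>> drive_tool([
  [[0,0,-0.001],[0,0,0]],
  [[0,0,0],[0,0,0]],
  [[0,0,0],[0,0,0]],
])

```text
clock: 20.45
position: [0.4435, 0.1651, 0.0286]
eef_rot: [2.114, 2.324, 0.001]
ft_force: [-2.1, 0.8, 1.4]
gripper_width: 0.0566
gripper_force: 27.6
```

Run:
```python
from h import *
p,d,t,w,s=wcloud(); print(s['clock'],s['position'],s['ft_force'])
for n in ['tub','rest_top']: print(n,lm(n,'wrist'))
for c in ['scene','top']:
    shot(c,c+'8.png')
    for n in ['tub','rest_top']: print(n,lm(n,c))
im=cv2.imread('pics/scene8.png')[220:420,200:440]; cv2.imwrite('pics/s8.png',cv2.resize(im,None,fx=3,fy=3,interpolation=cv2.INTER_CUBIC))
```

```text
20.45 [0.44347495 0.16508705 0.02856377] [-2.07472293  0.83206437  1.35096669]
tub [([0.4416, 0.1624, 0.0295], 0.8)]
rest_top []
tub [([0.4448, 0.1653, 0.0284], 0.88)]
rest_top [([0.4427, 0.1672, 0.0271], 0.49)]
tub [([0.4418, 0.1638, 0.0313], 0.66)]
rest_top [([0.4444, 0.164, 0.0319], 0.52)]
```

View pics/s8.png

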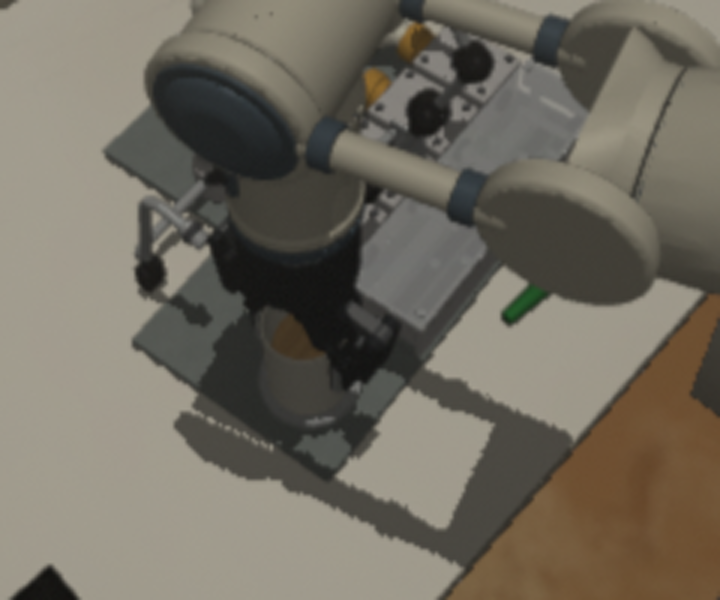

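The tub (about (305,370) in the crop) stands on the sunk rest, inside the rim. I'll release it and rise.

>>> drive_tool([
  [[0,0,0],[0,0,0]],
  [[0,0,0],[0,0,0]],
  [[0,0,0],[0,0,0]],
  [[0,0,0],[0,0,0]],
  [[0,0,0],[0,0,0]],
], claw=-1)

```text
clock: 21.32
position: [0.4433, 0.165, 0.0279]
eef_rot: [-2.114, -2.324, 0.001]
ft_force: [0.2, 0.0, -0.4]
gripper_width: 0.0852
gripper_force: 0.0
```

>>> drive_tool([
  [[0,0,0.01],[0,0,0]],
  [[0,0,0.02],[0,0,0]],
  [[0,0,0.035],[0,0,0]],
  [[0,0,0.035],[0,0,0]],
  [[0,0,0.035],[0,0,0]],
  [[0,0,0],[0,0,0]],
  [[0,0,0],[0,0,0]],
])

```text
clock: 21.9
position: [0.4448, 0.1654, 0.1669]
eef_rot: [2.111, 2.322, 0.008]
ft_force: [-0.0, 0.4, 0.1]
gripper_width: 0.0851
gripper_force: 0.0
```

Run:
```python
from h import *
p,d,t,w,s=wcloud(); print(s['clock'],s['position'],s['eef_rot'],s['gripper_width'],s['ft_force'])
for n in ['tub','lever_d_knob']: print(n,lm(n,'wrist'))
o=cams.outline_of('tub','wrist')[0]['pixels']&(d>0); P=w[o]; rim=P[P[:,2]>np.percentile(P[:,2],98)-.006]
print('rim',rim.min(0).round(4),rim.max(0).round(4),cv2.minEnclosingCircle((rim[:,:2]*1000).astype(np.float32)))
```

```text
21.9 [0.44477166 0.16544423 0.16689187] [2.11138889 2.32181445 0.00847633] 0.08511775736256226 [-0.0028042   0.39083014  0.11365286]
tub [([0.4409, 0.1615, 0.0325], 0.91), ([0.5247, 0.1711, 0.1256], 0.49)]
lever_d_knob [([0.4715, 0.0637, 0.141], 0.76)]
rim [0.4134 0.1379 0.1054] [0.4716 0.1963 0.1132] ((442.3923034667969, 167.1477508544922), 29.400938034057617)
```

>>> drive_tool([
  [[0.007,-0.025,0],[0,0,0]],
  [[0.007,-0.025,0],[0,0,0]],
  [[0.007,-0.025,0],[0,0,0]],
  [[0.0065,-0.024,0],[0,0,0]],
  [[0,0,0],[0,0,0]],
  [[0,0,0],[0,0,0]],
], claw=0)

```text
clock: 22.6
position: [0.4704, 0.0652, 0.1616]
eef_rot: [-2.115, -2.32, 0.003]
ft_force: [0.0, 0.7, 0.1]
gripper_width: 0.0433
gripper_force: 0.0
```

>>> drive_tool([
  [[0,0,-0.03],[0,0,0]],
  [[0,0,-0.025],[0,0,0]],
  [[0,0,-0.02],[0,0,0]],
  [[0,0,0],[0,0,0]],
  [[0,0,0],[0,0,0]],
])

```text
clock: 23.02
position: [0.4696, 0.0668, 0.0868]
eef_rot: [-2.11, -2.323, 0.004]
ft_force: [-0.2, -0.1, 0.6]
gripper_width: 0.0428
gripper_force: 0.0
```

>>> drive_tool([
  [[0.01,0.001,0],[0,0,0]],
  [[0.01,0.001,0],[0,0,0]],
])

```text
clock: 23.18
position: [0.4911, 0.0687, 0.0905]
eef_rot: [2.112, 2.325, 0.002]
ft_force: [-4.2, -0.5, 3.2]
gripper_width: 0.0426
gripper_force: 2.2
```

>>> drive_tool([
  [[0.006,0.001,0],[0,0,0]],
  [[0.006,0.001,0],[0,0,0]],
])

```text
clock: 23.35
position: [0.5036, 0.0705, 0.09]
eef_rot: [2.112, 2.324, 0.002]
ft_force: [-4.0, 0.1, 2.5]
gripper_width: 0.0425
gripper_force: 1.6
```

>>> drive_tool([
  [[0.01,0.001,0],[0,0,0]],
  [[0.01,0.001,0],[0,0,0]],
  [[0.01,0.001,0],[0,0,0]],
  [[0.01,0.001,0],[0,0,0]],
  [[0.005,0,0],[0,0,0]],
  [[0,0,0],[0,0,0]],
])

```text
clock: 23.85
position: [0.5485, 0.0744, 0.0881]
eef_rot: [-2.113, -2.324, -0.0]
ft_force: [-1.0, 0.2, -0.2]
gripper_width: 0.043
gripper_force: 0.3
```

>>> drive_tool([
  [[0.004,0,0],[0,0,0]],
  [[0,0,0],[0,0,0]],
])

```text
clock: 24.02
position: [0.552, 0.0741, 0.0883]
eef_rot: [-2.114, -2.324, -0.0]
ft_force: [-2.0, 0.3, -0.2]
gripper_width: 0.0428
gripper_force: 0.9
```

>>> drive_tool([
  [[0.003,0,0],[0,0,0]],
  [[0,0,0],[0,0,0]],
])

```text
clock: 24.18
position: [0.5527, 0.0742, 0.0879]
eef_rot: [-2.111, -2.322, 0.005]
ft_force: [-10.0, 0.3, 2.5]
gripper_width: 0.0426
gripper_force: 4.9
```

>>> drive_tool([
  [[0.003,0,0],[0,0,0]],
  [[0,0,0],[0,0,0]],
])

```text
clock: 24.35
position: [0.5532, 0.0742, 0.0875]
eef_rot: [-2.108, -2.319, 0.012]
ft_force: [-19.4, 0.8, 5.4]
gripper_width: 0.0429
gripper_force: 9.9
```

>>> drive_tool([
  [[0.001,0,0],[0,0,0]],
  [[-0.014,-0.001,0],[0,0,0]],
  [[0,0,0.03],[0,0,0]],
  [[0,0,0.035],[0,0,0]],
  [[0,0,0.035],[0,0,0]],
  [[-0.03,0,0.02],[0,0,0]],
  [[-0.03,0,0],[0,0,0]],
  [[0,0,0],[0,0,0]],
])

```text
clock: 25.02
position: [0.483, 0.0732, 0.2116]
eef_rot: [2.111, 2.322, 0.006]
ft_force: [0.2, 1.2, -1.1]
gripper_width: 0.0428
gripper_force: 0.0
```

>>> drive_tool([
  [[0,0,0],[0,0,0]],
  [[0,0,0],[0,0,0]],
])

```text
clock: 25.18
position: [0.4854, 0.0729, 0.2084]
eef_rot: [2.113, 2.323, 0.002]
ft_force: [-0.4, -0.1, 0.3]
gripper_width: 0.0427
gripper_force: 0.0
```

Run:
```python
from h import *
p,d,t,w,s=wcloud(); cv2.imwrite('pics/w9.png',p[:,:,::-1]); print(s['clock'],s['position'])
for c in ['wrist','top','scene']:
    if c!='wrist': cams.camera(c)
    for n in ['lever_d_knob','lever_a_knob','lever_b_knob','tub','date_stamp','spice_jar','pen']: print(c,n,lm(n,c)[:1])
```

```text
25.1833 [0.48538211 0.07294749 0.20840248]
wrist lever_d_knob [([0.5437, 0.0708, 0.1428], 0.72)]
wrist lever_a_knob [([0.4796, -0.0564, 0.1439], 0.93)]
wrist lever_b_knob []
wrist tub [([0.4419, 0.1643, 0.0271], 0.8)]
wrist date_stamp []
wrist spice_jar [([0.6775, -0.2187, -0.003], 0.87)]
wrist pen [([0.3717, -0.0391, -0.0025], 0.67)]
top lever_d_knob [([0.5204, -0.0538, 0.0007], 0.6)]
top lever_a_knob [([0.483, -0.0518, 0.1395], 0.53)]
top lever_b_knob [([0.517, -0.0188, -0.0005], 0.67)]
top tub []
top date_stamp [([0.5353, -0.2998, -0.0055], 0.78)]
top spice_jar [([0.6747, -0.2194, 0.0013], 0.76)]
top pen [([0.4857, -0.0524, 0.14], 0.65)]
scene lever_d_knob [([0.5463, 0.0755, 0.1433], 0.81)]
scene lever_a_knob [([0.4803, -0.0565, 0.1421], 0.54)]
scene lever_b_knob [([0.5613, -0.1057, 0.142], 0.69)]
scene tub [([0.442, 0.1649, 0.0301], 0.72)]
scene date_stamp [([0.5234, -0.0523, 0.0033], 0.43)]
scene spice_jar [([0.6779, -0.2226, -0.0011], 0.77)]
scene pen [([0.3719, -0.0402, 0.0007], 0.92)]
```

View pics/w9.png

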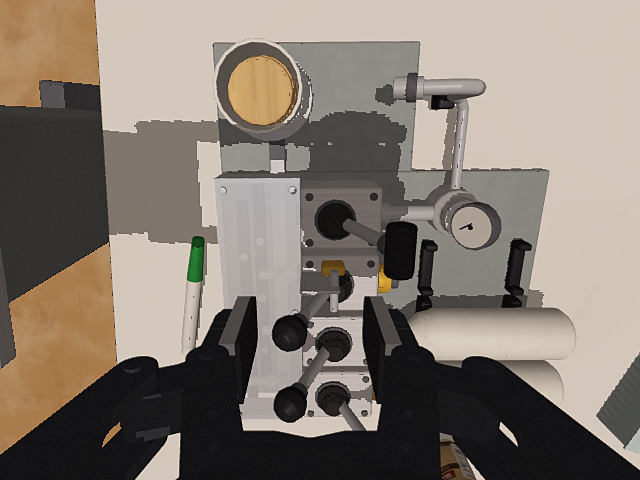

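The picture shows D leaning rearward and open (400,250), C (290,332) and A (290,403) shut, and B's rod leaning rearward and open. The tub stands upright on the rest at (262,90) and the pen is undisturbed. D's knob now measures x ≈ 0.544–0.546, which is its open end, so I'm handing in.

```bash
python3 -c "
from station import robot
print(robot.hand_in())"
```

```text
the job is handed in; nothing more can be done
None
```

I handed the job in at about 25 s: delivery and inlet A were shut, inlet B opened, the tub set upright on the sunk rest and delivery reopened, with every lever I moved pushed to its hard stop; the stamp, jar and pen read within a few millimetres of where they started.

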